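# Open the filter bay of a desk-top fume filter unit

### The job

The fume filter unit on the desk needs a new filter: open its filter bay using only fingertip pushes. Press the snap tab at the end of the unit down until the louvred lid springs free, then gently push the lid by its upright ridge, along the case and out of its rails, until the filter bay is wholly open and the lid lies flat on the deck in front of the outlet tower. Do not pinch, lift or tip the lid, and leave the things standing around the unit alone.

Things in the scene. Friction and masses are not known exactly. Their poses are not given: they have to be found in the camera images.
- filter_unit: Fume filter unit, fixed; white-and-grey case 268 x 120 mm, flat top (deck) 64 mm above the desk. Origin at desk height under the case, which spans its own x -136 to +132, y -60 to +60 mm. x points from the snap-tab end to the outlet tower (x 103 to 132, top z 98 mm), z up. Highest things between: rails, top z 72 mm; two plunger housings at x -108 to -90, y +-27 to 43, top z 69 mm.
- filter_bay (a point): Centre of the filter bay's opening in the case top, under the lid at the start, at unit (-30, 0, 64) mm; opening 48 mm (x) by 84 mm (y). Beside it two side rails (unit x -80 to -3 mm, inner faces y +-53.3, lips in to y +-48.5 mm) hold the lid's side edges down with about 1 mm of play.
- free_deck (a point): Point on the flat deck at unit (50, 0, 64) mm, between the rails' ends (x -3) and the outlet tower (x 103): the place for the lid's origin when the bay is open. 3 mm high kerbs with inner faces at y +-55.5 mm guide the lid here.
- snap_tab (a joint): Snap tab angle, rad: 0 up (latched), grows as its pad is pressed down, stop at 0.24 (about 12 mm). A spring leaf hinged along the unit's y at unit x -62, z 61 mm. Lets the lid go at about 0.09 to 0.13 (pad's middle 4 to 7 mm down; 9 mm is a sure press), at 5 to 8 N. Two spring plungers then shove the lid about 12 mm to +x in 0.3 s; the tab, let go, springs up and does not catch the lid again.
- tab_pad (a point): Middle of the top face of the snap tab's ridged thumb pad, 26 mm (unit x) by 28 mm (y). Up, it is at unit (-119, 0, 78) mm, 14 mm above the case top; it moves with the tab.
- filter_lid: Louvred grey lid, loose, about 90 g: plate 84 (x) x 104 (y) x 4 mm, and on its -x side a loop 14 mm longer round the tab's tooth. Origin: centre of the plate's underside; axes as the unit's. Origin when latched at unit (-41, 0, 64) mm, sprung free about x -29, clear of the rails from x +39, against the outlet tower at x +61.
- push_ridge (a point): Middle of the ridge's upright face that looks to the tab end (-x). The ridge stands across the lid: 68 mm wide (y), 7 mm thick, face from 4 to 22 mm above the lid's underside. This point is 21 mm to -x of the lid's origin and 13 mm above its underside. The lid slides with under 1 N once free.
- swab_jar: Glass jar with cotton swabs, loose bystander, diameter 62 mm, 79 mm tall; origin under its centre.
- etchant_bottle: Brown dropper bottle, loose bystander, diameter 34 mm, 89 mm tall; origin under its centre.
- loupe: Black eye loupe, loose bystander, diameter 37 mm, 39 mm tall; origin under its centre.
- file_box: Fixed obstacle, not to be touched: blue upright file box with folders, about 250 mm (x) by 120 mm (y), 265 mm high at its left and right walls, folders up to about 320 mm. Origin on the desk under its centre. It stands to the left of the work.
Things that resemble listed ones, but are neither listed nor needed, are in the scene too. What is shaped like the filter_lid but pink is not meant.

How it is judged (in metres and radians):
On the way, in this order (a step that is already met when the one before it is completed fails the run):
1. the fingers press the snap tab in until the lid springs forward (value of joint snap_tab above 0.06 rad and contact force between the fingers and snap_tab above 0.5 N and x of filter_lid in the frame of filter_unit above -0.036 m).
2. the fingers push the released lid along the rails (contact force between the fingers and filter_lid above 0.1 N and x of filter_lid in the frame of filter_unit between -0.015 and 0.038 m).
At the end, for the whole second after the job is handed in: The lid lies flat (within 0.04 rad and 3 mm of the deck) and at rest on the deck, its plate clear of the rails so the filter bay is wholly open (lid origin at unit x 39 to 65 mm); the snap tab has sprung back up (below 0.04 rad) (x of filter_lid in the frame of filter_unit between 0.039 and 0.065 m and z of filter_lid in the frame of filter_unit between 0.061 and 0.067 m and angle between filter_lid's own z axis and vertical below 0.04 rad and linear speed of filter_lid below 0.01 m/s and value of joint snap_tab below 0.04 rad); the robot touches nothing.
It fails at once if the lid is lifted more than 10 mm off the case (z of filter_lid in the frame of filter_unit above 0.074 m).
It fails at once if the lid is tipped by more than 0.2 rad (angle between filter_lid's own z axis and vertical above 0.2 rad).
It fails at once if the lid falls off the unit (height (world z) of filter_lid below 0.055 m).
It fails at once if the lid is squeezed or shoved with more than 30 N (contact force between the fingers and filter_lid above 30 N).
It fails at once if a thing standing round the unit is displaced by more than 20 mm or tipped (distance of any of swab_jar, etchant_bottle, loupe from where it was at the start of the episode above 0.02 m or angle between any of swab_jar, etchant_bottle, loupe's own z axis and vertical above 0.4 rad).
It also fails if it takes over 40 s, if anything falls off the work surface, if the arm or the gripper's body presses on something with over 40 N, if the wrist force passes 120 N, or if a joint passes its speed limit or range.

### The arm

A 7-joint arm with a two-finger parallel gripper is mounted at the origin on a cart in front of the work surface, level with it; the furniture and walls round the work are solid. World frame = base frame: x ahead of the robot, y to its left, z up, the work surface at z = 0. Lengths are in mm, angles in rad, forces in N, time in s.
With the tool pointing down it reaches from about 400 to 925 mm from the base axis. Payload 4.1 kg.
Tool frame: the origin (TCP) lies at the very end of the fingers, on their centre line; the grasp point (between the pads) lies 19 mm behind it (arm.pinch_z is the distance from the TCP to the grasp point, in mm); y points along the fingers, x is the direction in which the jaws open and shut, and the axes are right-handed (so a half turn about y gives the same grasp; the last joint's range is limited). The gripper opens to 85 mm and grips with 20 to 120 N. Pads are 22 mm wide; open, the fingers measure 114 mm over their backs; the gripper's body (76 mm by 85 mm) begins 54 mm behind the grasp point. The pads swing forward as they close: fully open they stand 13 mm farther back than shut.
Start: joints at [-1.247, 0.398, 0.045, 1.537, -0.019, 1.207, -0.051], TCP at [266.689, 592.807, 231.347] pointing down, gripper open.
Joint ranges: [-2.82, 2.82], [-0.49, 2.23], [-1.37, 1.46], [0, 2.46], [-1.36, 4.5], [0.23, 2], [-2.94, 2.94]. Speed limits (rad/s): [2.57, 2.57, 3.14, 3.14, 3.14, 3.14, 3.14].

### API

Orientations are given as a unit quaternion [x, y, z, w].
In Python, from plant import sensors, cams, close_job, arm gives the robot as it stands. The module is installed in compiled form; this text tells all that it offers.
- The arm moves only by the shell command python3 -m pendant 'ROWS'. ROWS is JSON, one flat list of numbers, 5 for each row, row after row: the opening, from -1 (shut) to 1 (fully open), then the shift along the tool's x, y, z in mm, then the turn about the tool's y in rad. In form: [jaw, x, y, z, yaw, jaw, x, y, z, yaw, ...]. A call has 1 to 12 rows; each row is the pose to reach, as a shift and turn from the pose commanded when the call began, along the tool's axes at that moment; what a row does not reach only later rows make up. A row lasts 1/10 s, in which the tool goes at most 50 mm and 8.59 degrees, less where a joint would pass 70% of its speed; a pose out of reach is approached as far as the arm can. A call with a gripper value outside its range is refused whole. The fingers move at their own pace and stop on an object; the grip force is fixed at half the most. Time passes only in rows, so rows that repeat a pose let the fingers close. It gives the time, the measured TCP pose, the force and the opening at its end, in the units of the state.
- sensors.read_state(): the state, without advancing time (a new reading comes with each control period).
- cams.capture(name): name is "scene" or "top" or "wrist"; returns a dict with "pixels" (420x560x3 uint8, blue, green, red), "camera_matrix" (3x3 intrinsics, pixels), "xyz" and "attitude" of the camera in the world; the wrist camera has in their place "mount" (4x4, takes a point from camera to tool coordinates, whose origin is the TCP and whose axes are the tool frame's). Camera axes: x right, y up, looking along -z (the intrinsics and any distortion apply to the point x, -y, -z); pixel columns grow to the right and rows downward; lengths in mm; the calibration is good to about 2 mm. A picture is of the moment at which its call begins: read the wrist's pose just before it. There is no depth.
- close_job(): hands the job in, once; it reports no verdict.
Trained networks look in a picture, given as the dict that the camera call returned (one of the last four; its "shot" number tells which), for a name from the list of things; names that differ only in an ending like _2 or _b are one class to them, and where a whole thing is asked for, a point or a joint stands for the part that bears it (a point fixed in the world has none). Each returns a list of dicts, best first, with "conf" (0 to 1); they miss things now and then, are a little off and sometimes report something else, mostly with a low value. They report only what shows in the picture. A call takes as long as a camera call. They do not tell look-alikes from the thing itself.
- cams.look_for(label, picture): "xyz" ([x, y, z] in mm, in world coordinates, good to about 4 mm: the middle of the surface that is visible of it).
- cams.outline_of(label, picture): "region" (420x560 bool, what is visible of it).
- cams.landmark_of(label, picture): "xyz" ([x, y, z] in mm, in world coordinates, good to about 4 mm: a listed point, or the origin of a listed thing).
The state is a dict: "time": time; "qpos": joint angles; "joint_velocities": joint speeds; "joint_efforts": joint torques, N m; "position": TCP position; "tool_rot": TCP orientation; "wrist_force": force on the tool from outside, world axes, zero at the start; "ft_torque": the same for the moment, N m; "gripper_width": finger opening in mm.
Only numpy, scipy, OpenCV 4.12 (cv2) and the standard library are available. Lean on these libraries where they do the work, as an engineer would, in place of code of your own. Each camera call takes 0.05 s, during which the arm holds its last target. There are 200 camera calls.

## Working session

There is one attempt and no reset: what is moved stays moved. The work goes in short steps, Python scripts to look and compute and a shell command to move; the robot and the scene stay as the last step left them, time stands still between calls to the robot, and variables do not carry over. Pictures are saved under pics/ and viewed, about 8 in all and at most 12, crops included, and the job is handed in when it is done.

```bash
mkdir -p pics; cat > h.py <<'E'
import numpy as np,cv2
from plant import sensors,cams,close_job,arm
from scipy.spatial.transform import Rotation as R
def shot(n):
    return cams.capture(n)
E
python3 - <<'E'
from h import *
s=sensors.read_state();print(s['time'],s['position'],s['tool_rot'],s['gripper_width'])
print(R.from_quat(s['tool_rot']).as_matrix().round(3))
ims=[]
for n in("top","scene"):
    p=shot(n);ims.append(p['pixels']);print(n,p['xyz'],p['attitude'])
    for l in("filter_unit","filter_bay","free_deck","tab_pad","filter_lid","push_ridge","swab_jar","etchant_bottle","loupe","file_box"):
        print(l,[(np.round(d['xyz']),round(d['conf'],2)) for d in cams.landmark_of(l,p)[:3]])
cv2.imwrite('pics/a.png',ims[0]);cv2.imwrite('pics/b.png',ims[1])
print(sensors.read_state()['time'])
E
```

```text
0.0 [266.40668456 592.17648961 230.25625592] [ 0.59417744  0.38341528 -0.38455535 -0.59334903] 85.32491452890025
[[ 0.41  -0.001 -0.912]
 [ 0.912 -0.002  0.41 ]
 [-0.002 -1.    -0.   ]]
top [ 335.56269979   73.20694916 1255.34150064] [ 0.06710579 -0.06627212 -0.70235607  0.70554998]
filter_unit [(array([597., -10.,   1.]), 0.9)]
filter_bay [(array([572.,  -0.,  67.]), 0.77), (array([597., -10.,  -0.]), 0.53)]
free_deck [(array([647., -31.,  64.]), 0.58)]
tab_pad [(array([495.,  46.,  77.]), 0.53)]
filter_lid [(array([561.,   6.,  64.]), 0.92), (array([ 411., -220.,    2.]), 0.8), (array([493.,  47.,  78.]), 0.59)]
push_ridge [(array([ 418., -237.,   15.]), 0.89), (array([543.,  21.,  80.]), 0.55)]
swab_jar [(array([692.,  87.,  -3.]), 0.73)]
etchant_bottle [(array([ 581., -123.,   -3.]), 0.47)]
loupe [(array([486., -78.,   5.]), 0.76)]
file_box []
scene [-231.78218008 -627.34746245  613.36790375] [ 0.47469012 -0.2128147  -0.35961659  0.77463224]
filter_unit [(array([596.,  -8.,   2.]), 0.72)]
filter_bay [(array([576.,   4.,  65.]), 0.62)]
free_deck [(array([641., -31.,  62.]), 0.72)]
tab_pad []
filter_lid [(array([ 408., -221.,    2.]), 0.78), (array([559.,  13.,  66.]), 0.77)]
push_ridge [(array([542.,  24.,  75.]), 0.7), (array([ 417., -239.,   10.]), 0.61)]
swab_jar [(array([682.,  83.,   1.]), 0.67)]
etchant_bottle [(array([ 582., -123.,   -2.]), 0.85)]
loupe []
file_box []
1.1
```

View images.

View pics/a.png

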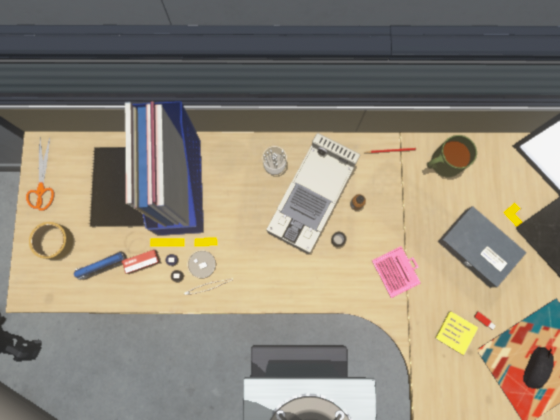

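View pics/b.png

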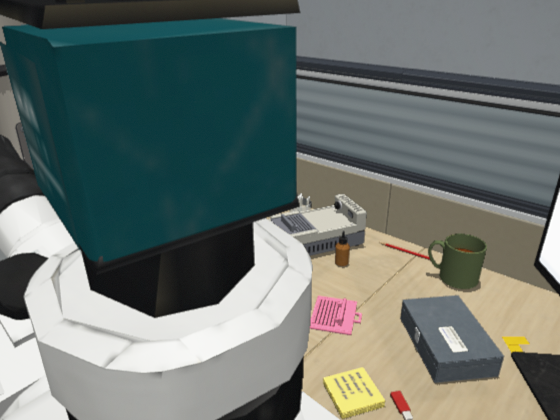

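The top view shows the unit at about (313,193). The tab end is at lower left (292,233) and the tower at upper right (335,148). The jar is at (274,160), the bottle at (358,202) and the loupe at (339,240). The file box is on the left at about (165,165), and the pink decoy is at (397,272). The scene view is mostly blocked by the arm, but it agrees. The unit's yaw is about -27°, so the tool is already nearly aligned with it. I'll shut the jaws and swing round in front of the file box.

```bash
python3 -m pendant '[-1,-35,-5,-28,0.02,-1,-71,-10,-55,0.047,-1,-107,-15,-83,0.047,-1,-142,-20,-110,0.047,-1,-178,-20,-138,0.047,-1,-213,-20,-166,0.047,-1,-213,-20,-166,0.047,-1,-213,-20,-166,0.047]'
```

```text
time: 1.9
position: [331.1, 330.0, 251.8]
tool_rot: [-0.603, -0.37, 0.369, 0.603]
wrist_force: [-0.4, 0.8, -0.0]
gripper_width: -0.2
```

```bash
python3 -m pendant '[-1,-26,5,-39,0,-1,-52,10,-78,0,-1,-78,20,-117,0,-1,-104,35,-156,0,-1,-130,50,-195,0,-1,-155,65,-234,0,-1,-181,82,-273,0,-1,-181,82,-273,0,-1,-181,82,-273,0]'
python3 - <<'E'
from h import *
s=sensors.read_state();M=R.from_quat(s['tool_rot']).as_matrix();print(s['time'],s['position'],M.round(3))
for n in("wrist","top"):
    p=shot(n);cv2.imwrite(f'pics/c_{n}.png',p['pixels'])
    for l in("filter_unit","filter_bay","free_deck","tab_pad","filter_lid","push_ridge"):
        print(n,l,[(np.round(d['xyz'],1),round(d['conf'],2)) for d in cams.landmark_of(l,p)[:2]])
E
```

```text
time: 2.8
position: [492.7, 46.2, 168.7]
tool_rot: [-0.603, -0.369, 0.37, 0.603]
wrist_force: [0.7, 1.7, 0.2]
gripper_width: -0.1
2.8 [492.69902954  46.18883103 168.72364317] [[ 0.453 -0.001 -0.892]
 [ 0.892 -0.     0.453]
 [-0.001 -1.     0.001]]
wrist filter_unit []
wrist filter_bay []
wrist free_deck []
wrist tab_pad [(array([494.8,  41.8,  80. ]), 0.6)]
wrist filter_lid [(array([ 4.070e+02, -2.217e+02,  3.000e-01]), 0.57)]
wrist push_ridge [(array([ 417.8, -237.9,   14.9]), 0.8)]
top filter_unit []
top filter_bay []
top free_deck [(array([646.4, -29.3,  62.6]), 0.95)]
top tab_pad []
top filter_lid [(array([ 4.061e+02, -2.194e+02,  1.000e-01]), 0.57)]
top push_ridge [(array([ 416.5, -236.3,   12.2]), 0.91)]
```

View pics/c_wrist.png

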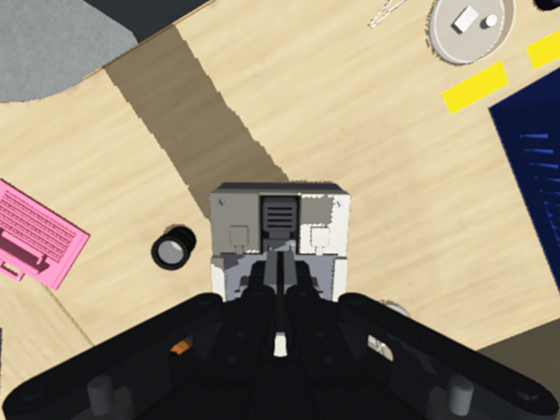

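The wrist view shows the tab end square to the image, so the yaw is right. The pad is at (281,213), the end-edge corners are near (212,193) and (350,193), and the loupe at (173,248) is well clear. I'll intersect those pixels with the known heights.

```bash
cat >> h.py <<'E'
def ray(p,s,u,v,z):
    M=R.from_quat(s['tool_rot']).as_matrix();T=np.array(p['mount'])
    K=p['camera_matrix'];d=np.array([(u-K[0,2])/K[0,0],-(v-K[1,2])/K[1,1],-1])
    o=M@T[:3,3]+s['position'];w=M@(T[:3,:3]@d);return (o+w*(z-o[2])/w[2]).round(1)
E
python3 - <<'E'
from h import *
s=sensors.read_state();p=shot('wrist')
P=[('pad',281,213,78),('cornerL',210,193,64),('cornerR',350,193,64),('loupeL',173,248,20)]
for n,u,v,z in P:
    w=ray(p,s,u,v,z);M=R.from_quat(s['tool_rot']).as_matrix();print(n,w,'tool',(M.T@(w-s['position'])).round(1))
b=cv2.resize(p['pixels'][160:310,190:370],None,fx=4,fy=4,interpolation=cv2.INTER_CUBIC);cv2.imwrite('pics/d.png',b)
E
```

```text
pad [488.8  47.9  78. ] tool [ 0.6 91.4  4.1]
cornerL [449.8   0.8  64. ] tool [-59.1 105.4  17.6]
cornerR [503.  105.8  64. ] tool [ 58.6 105.4  17.6]
loupeL [486.4 -77.   20. ] tool [-111.9  149.3  -50.3]
```

View pics/d.png

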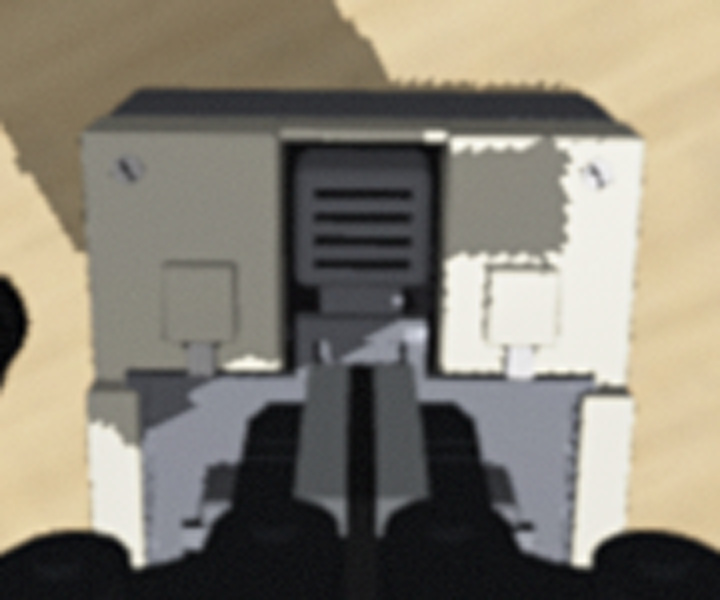

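The pad centre is at about px (281,214) and the TCP is at about unit (-118, 0), so it is already over the pad. Pressing next.

```bash
python3 -m pendant '[-1,0,40,2,0,-1,0,75,2,0,-1,0,84,2,0,-1,0,89,2,0,-1,0,92,2,0,-1,0,94,2,0,-1,0,96,2,0,-1,0,98,2,0,-1,0,100,2,0,-1,0,100,2,0,-1,0,100,2,0,-1,0,100,2,0]'
```

```text
time: 4.75
position: [490.4, 46.9, 69.5]
tool_rot: [-0.602, -0.37, 0.37, 0.603]
wrist_force: [-3.7, 1.5, 2.8]
gripper_width: 0.0
```

```bash
python3 -m pendant '[-1,0,1,0,0,-1,0,1.5,0,0,-1,0,1.5,0,0,-1,0,1.5,0,0]'
python3 - <<'E'
from h import *
s=sensors.read_state();p=shot('wrist');print(s['wrist_force'],s['position'])
cv2.imwrite('pics/e.png',p['pixels'])
E
```

```text
time: 5.15
position: [490.5, 46.6, 67.8]
tool_rot: [-0.603, -0.37, 0.37, 0.603]
wrist_force: [-3.1, 3.6, 3.8]
gripper_width: -0.1
[-3.12183049  3.61953717  3.84610502] [490.53458443  46.64660788  67.80439254]
```

View pics/e.png

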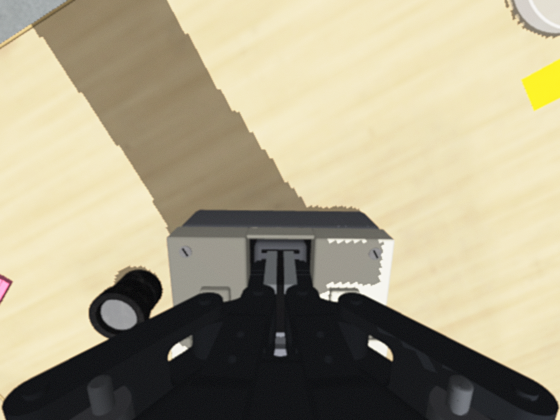

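The tip is centred on the pad at about (281,255) and the tab is well down. I'll lift straight up and check whether the lid has sprung.

```bash
python3 -m pendant '[-1,0,-20,0,0,-1,0,-60,0,0,-1,0,-100,0,0,-1,0,-100,10,0,-1,0,-100,20,0,-1,0,-100,20,0]'
python3 - <<'E'
from h import *
s=sensors.read_state();p=shot('wrist');print(s['wrist_force'],s['position'])
for l in("tab_pad","filter_lid","push_ridge"): print(l,[(np.round(d['xyz'],1),round(d['conf'],2)) for d in cams.landmark_of(l,p)[:2]])
cv2.imwrite('pics/f.png',cv2.resize(p['pixels'][160:310,190:370],None,fx=4,fy=4,interpolation=cv2.INTER_CUBIC))
E
```

```text
time: 5.8
position: [470.9, 55.6, 166.6]
tool_rot: [-0.602, -0.37, 0.371, 0.603]
wrist_force: [1.0, -0.9, -0.1]
gripper_width: -0.2
[ 1.00507375 -0.94474531 -0.13767697] [470.9331493   55.56064783 166.63894591]
tab_pad [(array([496.1,  42.3,  76.1]), 0.77)]
filter_lid [(array([571.7,   5.1,  69.4]), 0.85), (array([ 409.2, -221.5,   -2.2]), 0.67)]
push_ridge [(array([ 417.5, -239.1,   15.9]), 0.9)]
```

View pics/f.png

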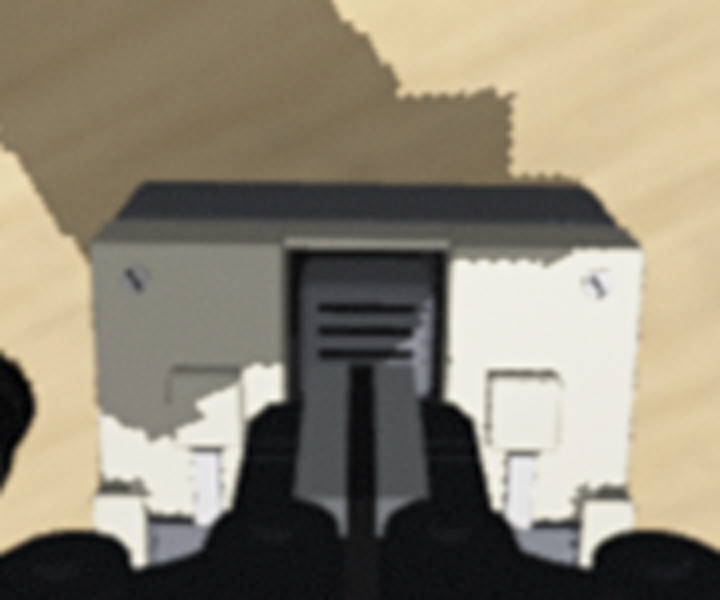

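The lid has sprung: the plungers are extended at crop (205,485) and (520,485), the lid edge has moved about 11 mm ahead to row 520, and the tab is up again. I'll move to the gap behind the ridge (TCP at unit x about -69) and come down.

```bash
python3 -m pendant '[-1,1,0,-40,0,-1,1,0,-72,0,-1,1,0,-72,0,-1,1,40,-72,0,-1,1,70,-72,0,-1,1,80,-72,0,-1,1,85,-72,0,-1,1,89,-72,0,-1,1,89,-72,0]'
python3 - <<'E'
from h import *
s=sensors.read_state();print(s['wrist_force'],s['position'])
d=s['position']-np.array([492.7,46.2,0]);print(-118.4+d[:2]@[.892,-.453], d[:2]@[.453,.892]-.2)
p=shot('scene');
cv2.imwrite('pics/g.png',cv2.resize(p['pixels'][150:290,240:420],None,fx=4,fy=4,interpolation=cv2.INTER_CUBIC))
E
```

```text
time: 6.9
position: [537.9, 23.9, 79.5]
tool_rot: [0.603, 0.37, -0.369, -0.602]
wrist_force: [-0.4, 0.1, -0.3]
gripper_width: -0.2
[-0.44201787  0.09292625 -0.28608961] [537.86956741  23.85783195  79.50453464]
-67.98774374217591 0.3326001355092167
```

View pics/g.png

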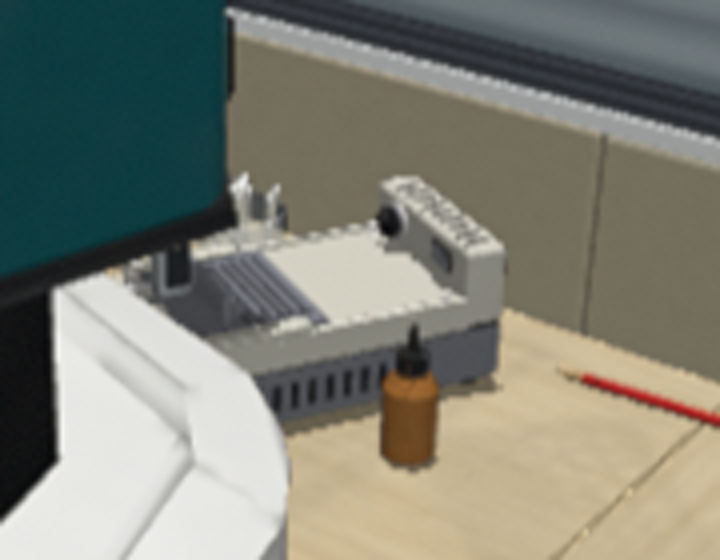

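The fingertip is at crop (175,270), behind the lid's ridge at about (240,290), with no contact yet. I'll lower another 2 mm and push slowly.

```bash
python3 -m pendant '[-1,0,2,0,0,-1,0,2,-4,0,-1,0,2,-8,0,-1,0,2,-12,0,-1,0,2,-16,0,-1,0,2,-20,0,-1,0,2,-24,0,-1,0,2,-28,0,-1,0,2,-32,0,-1,0,2,-36,0,-1,0,2,-40,0,-1,0,2,-44,0]'
python3 - <<'E'
from h import *
s=sensors.read_state();print(s['wrist_force'],s['position'])
d=s['position']-np.array([492.7,46.2,0]);print(-118.4+d[:2]@[.892,-.453], d[:2]@[.453,.892]-.2)
p=shot('scene');
cv2.imwrite('pics/i.png',cv2.resize(p['pixels'][150:290,240:420],None,fx=4,fy=4,interpolation=cv2.INTER_CUBIC))
E
```

```text
time: 8.15
position: [576.8, 3.7, 76.8]
tool_rot: [-0.603, -0.37, 0.37, 0.603]
wrist_force: [-0.2, 1.2, 0.6]
gripper_width: 0.1
[-0.22917599  1.21770559  0.6472444 ] [576.76111622   3.67544381  76.76221756]
-24.153860376707712 -0.05221847421428802
```

View pics/i.png

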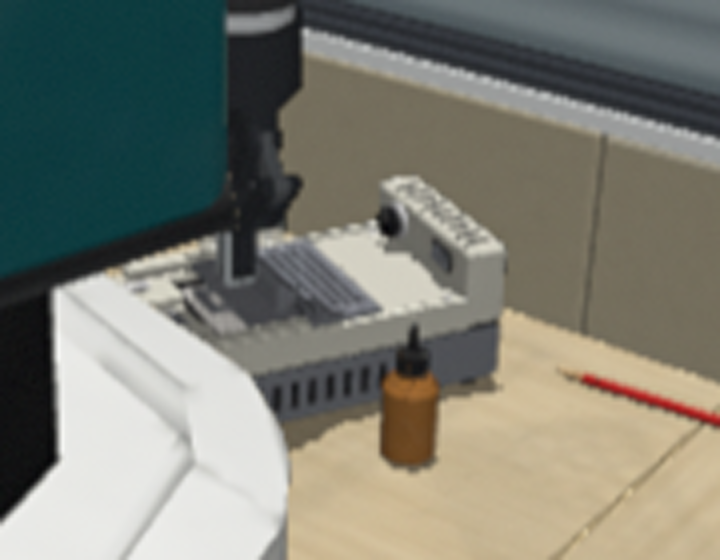

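The lid is moving with the finger: its front edge went from crop (320,320) to (378,308). It's square, with little force. Continuing 44 mm.

```bash
python3 -m pendant '[-1,0,0,-4,0,-1,0,0,-8,0,-1,0,0,-12,0,-1,0,0,-16,0,-1,0,0,-20,0,-1,0,0,-24,0,-1,0,0,-28,0,-1,0,0,-32,0,-1,0,0,-36,0,-1,0,0,-40,0,-1,0,0,-44,0,-1,0,0,-44,0]'
python3 - <<'E'
from h import *
s=sensors.read_state();print(s['wrist_force'],s['position'])
d=s['position']-np.array([492.7,46.2,0]);print(-118.4+d[:2]@[.892,-.453], d[:2]@[.453,.892]-.2)
E
```

```text
time: 9.4
position: [616.4, -16.6, 76.9]
tool_rot: [0.603, 0.37, -0.37, -0.602]
wrist_force: [-1.0, -0.6, -0.2]
gripper_width: 0.0
[-1.04228295 -0.616952   -0.23384205] [616.44353948 -16.56205373  76.93507391]
20.410447556071603 -0.12792854329793452
```

Backing off along the case, then up and back for a clear view.

```bash
python3 -m pendant '[-1,0,0,6,0,-1,0,0,14,0,-1,0,-30,14,0,-1,0,-80,14,0,-1,0,-130,30,0,-1,0,-150,80,0,-1,0,-150,130,0,-1,0,-150,180,0,-1,0,-150,220,0,-1,0,-150,220,0,-1,0,-150,220,0]'
python3 - <<'E'
from h import *
s=sensors.read_state();print(s['wrist_force'],s['position'])
a=[]
for n in("top","scene"):
    p=shot(n)
    for l in("free_deck","filter_lid","push_ridge","filter_bay","tab_pad","filter_unit"): print(n,l,[(np.round(d['xyz'],1),round(d['conf'],2)) for d in cams.landmark_of(l,p)[:2]])
    c=p['pixels'][115:265,230:390] if n=="top" else p['pixels'][150:300,240:400]
    a.append(cv2.resize(c,(400,375),interpolation=cv2.INTER_CUBIC))
cv2.imwrite('pics/j.png',np.hstack(a))
E
```

```text
time: 10.5
position: [418.5, 84.1, 227.0]
tool_rot: [-0.602, -0.371, 0.37, 0.602]
wrist_force: [1.0, -0.6, 0.2]
gripper_width: 0.3
[ 0.99596089 -0.59327165  0.1908218 ] [418.48977007  84.11788823 226.97856103]
top free_deck [(array([626. , -20. ,  76.1]), 0.49)]
top filter_lid [(array([ 408. , -218.9,    3.5]), 0.94), (array([628.3, -22.6,  76.6]), 0.46)]
top push_ridge [(array([627.5, -20.9,  78.3]), 0.86), (array([ 415.9, -237.1,   12.9]), 0.69)]
top filter_bay [(array([573.5,   3.7,  66.7]), 0.82)]
top tab_pad []
top filter_unit [(array([597. , -11.1,   1.7]), 0.81), (array([573.4,   2. ,  69.1]), 0.41)]
scene free_deck [(array([644.1, -31.9,  62. ]), 0.74)]
scene filter_lid [(array([ 408.2, -222.2,    5. ]), 0.84), (array([644.6, -29.6,  65.9]), 0.76)]
scene push_ridge [(array([621.9, -24.4,  75.4]), 0.69), (array([ 417.2, -236.1,   10.5]), 0.66)]
scene filter_bay [(array([575.7,   2.7,  64.2]), 0.68), (array([599.3,  -8.8,   1.9]), 0.32)]
scene tab_pad [(array([644.2, -31.6,  60.7]), 0.33)]
scene filter_unit [(array([597.2,  -8.5,  -0.9]), 0.73)]
```

View pics/j.png

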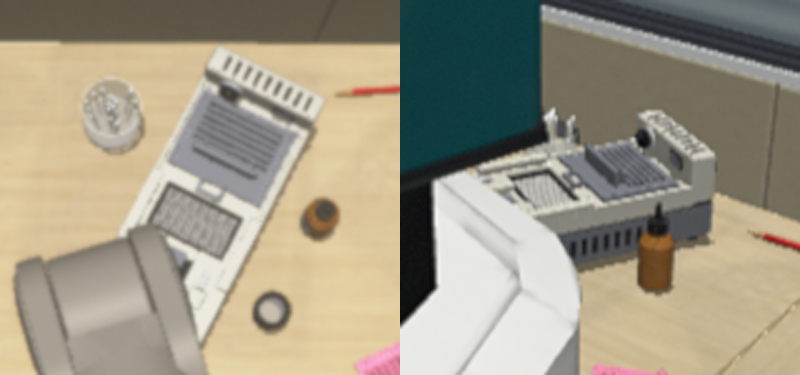

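The lid lies flat in front of the tower at left (230,148) and the bay is fully open at (195,220). The jar, bottle and loupe are where they were. The ridge estimates put the lid at unit x of about 50–53, and 52 by reckoning from the finger position. Handing in.

```bash
python3 -c "
from plant import close_job
print(close_job())"
```

```text
the job is handed in; nothing more can be done
None
```

The filter bay is open and the job is handed in, after about 11 s of robot time. I used shut fingers throughout and never gripped the lid. I pressed the snap tab about 10 mm down, and the lid sprang forward about 11 mm. Then I pushed it by its ridge along the rails at about 40 mm/s until it was clear of them.

**Last checks**
- **Lid position:** the last pictures show the lid lying flat in front of the outlet tower with the bay fully uncovered. Its origin is at about unit x 50–53 mm, against the 39–65 mm allowed. Two camera estimates and the finger position agree on this.
- **Snap tab:** the tab was up again in the wrist picture taken right after the press. I did not look at it again at the end.
- **Surroundings:** the jar, bottle and loupe stand where they were, and the arm is well clear of everything.
- **Force:** the wrist force read about 1 N in the readings taken during the push. During the press it showed only about 3–4 N upward, less than the 5–8 N stated. The picture still showed the lid had sprung.
- **Disagreement:** one low-confidence reading from the top camera placed the lid's origin at its ridge instead, 12 mm too high. I rejected it because the other readings and the pictures contradict it.

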